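# Dock the inspection lamp in its charging cradle

## Robot

A 6-joint arm with a two-finger parallel gripper is mounted at the origin on a cart in front of the work surface, level with it; the furniture and walls round the work are solid. World frame = base frame: x ahead of the robot, y to its left, z up, the work surface at z = 0. Lengths are in m, angles in rad, forces in N, time in s.
With the tool pointing down it reaches from about 0.325 to 0.75 m from the base axis. Payload 7.6 kg.
Tool frame: the origin (TCP) lies between the finger pads; the fingertips stand 11 mm ahead of it and the grasp point (between the pads) lies 8 mm behind it; z points along the fingers, y is the direction in which the jaws open and shut (so a half turn about z gives the same grasp; the last joint's range is limited). The gripper opens to 85 mm and grips with 20 to 120 N. Pads are 22 mm wide; open, the fingers measure 114 mm over their backs; the gripper's body (76 mm by 85 mm) begins 54 mm behind the grasp point. The pads swing forward as they close: fully open they stand 13 mm farther back than shut.
Start: joints at [-1.296, 0.052, 1.401, -0, 1.689, -0.07], TCP at [0.177, -0.494, 0.242] pointing down, gripper open.
Joint ranges: [-2.9, 2.9], [-0.91, 2.17], [0.12, 2.37], [-1.06, 4.2], [0.26, 2.73], [-2.93, 2.93]. Speed limits (rad/s): [2.57, 2.57, 3.01, 3.14, 3.14, 3.14].

## Interface

Orientations are given as a unit quaternion [w, x, y, z].
In Python, from bench import ctrl gives the robot as it stands. The module is installed in compiled form; this text tells all that it offers.
- The arm moves only by the tool jog_arm, never from a script. Its argument "increments" is one flat list of numbers, 7 for each row, row after row: the shift along the world's x, y, z in mm, then the turn, a rotation vector about the world's x, y, z in rad, then the closure, from 0 (fully open) to 1 (shut). In form: [tx, ty, tz, rx, ry, rz, claw, tx, ty, tz, rx, ry, rz, claw, ...]. A call has 1 to 5 rows; each row is the pose to reach, as a shift and turn from the pose measured when the call began; what a row does not reach only later rows make up. A row lasts 1/8 s, in which the tool goes at most 62.5 mm and 10.7 degrees, less where a joint would pass 70% of its speed; a pose out of reach is approached as far as the arm can. A call with a gripper value outside its range is refused whole. The fingers move at their own pace and stop on an object; the grip force is fixed at half the most. Time passes only in rows, so rows that repeat a pose let the fingers close. It gives the time, the measured TCP pose, the force and the opening at its end, in the units of the state.
- ctrl.get_state(): the state, without advancing time (a new reading comes with each control period).
- ctrl.capture(name): name is "scene" or "top" or "wrist"; returns a dict with "frame" (400x640x3 uint8, red, green, blue), "depth" (400x640 float32, m along the optical axis (not along the pixel's ray), 0 where there is no reading), "K" (3x3 intrinsics, pixels), "origin" and "attitude" of the camera in the world. Camera axes: x right, y up, looking along -z (the intrinsics and any distortion apply to the point x, -y, -z); pixel columns grow to the right and rows downward; lengths in m; the calibration is good to about 2 mm. The wrist camera is an equidistant fisheye: a pixel r from the principal point sees the ray r / f radians off the axis. A picture is of the moment at which its call begins.
- ctrl.job_done(): hands the job in, once; it reports no verdict.
Trained networks look in a picture, given as the dict that the camera call returned (one of the last four; its "shot" number tells which), for a name from the list of things; names that differ only in an ending like _2 or _b are one class to them, and where a whole thing is asked for, a point or a joint stands for the part that bears it (a point fixed in the world has none). Each returns a list of dicts, best first, with "conf" (0 to 1); they miss things now and then, are a little off and sometimes report something else, mostly with a low value. They report only what shows in the picture. A call takes as long as a camera call.
- ctrl.spot_in(label, picture): "position" ([column, row] in pixels, amid what is visible of it).
- ctrl.regions_of(label, picture): "mask" (400x640 bool, what is visible of it) and "position" ([column, row] in pixels, amid what is visible of it).
The state is a dict: "time": time; "joints": joint angles; "joint_vel": joint speeds; "effort": joint torques, N m; "tool_pos": TCP position; "ee_rot": TCP orientation; "wrist_force": force on the tool from outside, world axes, zero at the start; "wrist_torque": the same for the moment, N m; "gripper_width": finger opening in m.
Only numpy, scipy, OpenCV 4.12 (cv2) and the standard library are available. Lean on these libraries where they do the work, as an engineer would, in place of code of your own. Each camera call takes 0.05 s, during which the arm holds its last target.

## Task

The tubular inspection lamp is only lying on top of the spring clips of its charging cradle, short of the charging block. Push it endwise along the clips until its nose touches the charging block, and press it down until both clips have snapped round it and it is fully home. Leave the glue bottle, the red tin and the small plane where they are.

Things in the scene. Friction and masses are not known exactly. Their poses are not given: they have to be found in the camera images.
- cradle: Fixed charging cradle: black base plate 64 x 210 x 8 mm with two steel spring clips and, at its +y end, an upright charging block. Origin on the bench surface midway between the clips; y runs along the lamp's axis towards the block, z up. The plate spans y -75 to +135 mm. When snapped in, the lamp's axis lies at x = 0, 32 mm above the bench, its top 45 mm.
- seat (a point): Midway between the two clips (at cradle y -40 and +40 mm), 32 mm above the bench: home of the lamp's centre. Each clip: two fingers 16 mm wide along y; flared lips 37 mm apart over all, tops 47 mm high; throat 20 mm wide, springs apart. Press the 64 mm of lamp between them: they snap at 8 to 20 N in all, then rigid rests. If one clip snaps first, press nearer the other.
- block_face (a point): Centre line of the charging block's contact face at the height of the clip axis (32 mm above the bench), 95 mm along cradle +y from its origin. The block is 56 mm wide, 38 mm deep and 68 mm high, black with a grey face and a green indicator on top; rigid.
- lamp_center (a point): Centre of the loose lamp: aluminium tube, black rubber end caps, orange rings, white strip; 26 mm diameter, 190 mm long, 100 to 210 g; y axis along the tube to the nose. At the start it lies in both clips' mouths, axis about 50 mm above the bench, parallel to cradle y, nose 14 to 28 mm short of the block. Slides with 1 to 3 N; may roll, which does not matter.
- lamp_nose (a point): Centre of the lamp's flat nose end (brass contact disc), 95 mm from the lamp's centre; this end goes against the charging block.
- lamp_tail (a point): Centre of the lamp's flat tail end, 95 mm from the lamp's centre; the free end, to push on.
- glue_bottle: White and yellow glue bottle, 33 mm across, 104 mm high, standing behind the cradle; origin under its centre. Bystander.
- red_tin: Round tin with red lid, 55 mm across, 18 mm high, in front of the cradle; origin under its centre. Bystander.
- thumb_plane: Small wooden plane, 22 x 66 x 26 mm, in front of the cradle; origin under its centre. Bystander.

How it is judged:
At the end, for the whole second after the job is handed in: The lamp lies snapped into both clips and at rest: both ends of its axis within 5 mm of the clip axis sideways and no more than 5 mm above (4 mm below) the home height, and its nose within 4 mm of the charging block (y of lamp_nose in the frame of cradle between 0.091 and 0.098 m and z of lamp_nose in the frame of cradle between 0.028 and 0.037 m and x of lamp_nose in the frame of cradle between -0.005 and 0.005 m and z of lamp_tail in the frame of cradle between 0.028 and 0.037 m and x of lamp_tail in the frame of cradle between -0.005 and 0.005 m and linear speed of lamp below 0.02 m/s); the robot touches nothing.
It fails at once if the glue bottle is shifted by more than 25 mm (distance of glue_bottle from where it was at the start of the episode above 0.025 m).
It fails at once if the red tin is shifted by more than 25 mm (distance of red_tin from where it was at the start of the episode above 0.025 m).
It fails at once if the small plane is shifted by more than 25 mm (distance of thumb_plane from where it was at the start of the episode above 0.025 m).
It also fails if it takes over 38 s, if anything falls off the work surface, if the arm or the gripper's body presses on something with over 40 N, if the wrist force passes 120 N, or if a joint passes its speed limit or range.

## Working session

There is one attempt and no reset: what is moved stays moved. The work goes in short steps, Python scripts to look and compute and a tool call to move; the robot and the scene stay as the last step left them, time stands still between calls to the robot, and variables do not carry over. Pictures are saved under pics/ and viewed, and the job is handed in when it is done.

Besides the shell and the picture viewer there is one more tool, called after "Emit:" as name(argument=value, ...) on one line, values as JSON. jog_arm: Moves the arm, as the interface text tells. Its arguments: {"type":"object","properties":{"increments":{"type":"array"}},"required":["increments"]}

```bash
mkdir -p pics; cat > h.py <<'E'
import numpy as np,cv2
from bench import ctrl
from scipy.spatial.transform import Rotation as R
def rot(a):
    a=np.array(a,float)
    return a if a.shape==(3,3) else R.from_quat([a[1],a[2],a[3],a[0]]).as_matrix()
def cloud(p):
    K=p["K"];d=p["depth"];v,u=np.mgrid[0:400,0:640]
    x=(u-K[0,2])/K[0,0]*d;y=(v-K[1,2])/K[1,1]*d
    P=np.stack([x,-y,-d],-1)
    return P@rot(p["attitude"]).T+np.array(p["origin"])
E
python3 - <<'E'
from h import *
print(ctrl.get_state())
for n in ["scene","top"]:
    p=ctrl.capture(n); cv2.imwrite(f"pics/{n}0.png",p["frame"][:,:,::-1]); np.save(n+"_c.npy",cloud(p))
    print(n,p["K"].tolist(),p["origin"],p["attitude"])
    C=cloud(p)
    for l in ["cradle","lamp_center","lamp_nose","lamp_tail","block_face","glue_bottle","red_tin","thumb_plane"]:
        for r in ctrl.spot_in(l,p)[:2]:
            c,w=[int(round(t)) for t in r["position"]]
            print(l,round(r["conf"],2),c,w,C[w,c].round(3))
E
```

```text
{'time': 0.0, 'joints': array([-1.29625499e+00,  5.28309794e-02,  1.40169990e+00, -7.61767088e-06,
        1.68861436e+00, -7.03128573e-02]), 'joint_vel': array([ 0.00029453, -0.00069562,  0.00041438,  0.00359829,  0.00167751,
       -0.0006119 ]), 'effort': array([-8.56157985e-04, -3.81670296e+01, -3.60183907e+01, -1.13900426e-04,
        6.26987923e-03,  3.29495002e-06]), 'tool_pos': array([ 0.17741862, -0.49381614,  0.24148798]), 'ee_rot': array([-7.71863930e-04,  9.85171022e-01,  1.71573470e-01, -8.28959866e-05]), 'wrist_force': array([ 0.38028234, -0.49261462, -0.07042998]), 'wrist_torque': array([-0.01406927, -0.0375593 , -0.0257327 ]), 'gripper_width': 0.08590274895742914}
scene [[495.0160711340746, 0.0, 318.8394804868968], [0.0, 495.0160711340746, 198.81524302536062], [0.0, 0.0, 1.0]] [-0.17133811 -0.45837031  0.44959035] [ 0.73367505  0.43911576 -0.26825255 -0.44377792]
cradle 0.8 273 210 [ 0.487 -0.023  0.008]
lamp_center 0.31 304 261 [ 0.365 -0.156  0.015]
lamp_nose 0.8 317 198 [ 0.48  -0.117  0.059]
lamp_tail 0.74 314 199 [ 0.478 -0.112  0.057]
block_face 0.63 272 212 [ 0
[... 214 characters left out ...]
76028894774703, 0.0, 312.06163833334057], [0.0, 438.76028894774703, 206.72123068501145], [0.0, 0.0, 1.0]] [ 0.41470561 -0.10289095  0.92315887] [ 0.70906871  0.02837257 -0.03074561 -0.7038972 ]
cradle 0.59 273 214 [ 0.475 -0.024  0.01 ]
lamp_center 0.81 309 207 [ 0.486 -0.1    0.064]
lamp_nose 0.82 308 207 [ 0.486 -0.098  0.061]
lamp_nose 0.34 274 214 [ 0.476 -0.026  0.007]
lamp_tail 0.83 307 206 [ 0.488 -0.096  0.062]
lamp_tail 0.51 336 262 [ 0.377 -0.155  0.021]
block_face 0.6 274 214 [ 0.476 -0.026  0.007]
glue_bottle 0.6 331 145 [ 0.608 -0.142  0.074]
red_tin 0.8 271 263 [ 0.374 -0.022  0.018]
thumb_plane 0.75 334 264 [ 0.373 -0.151  0.024]
thumb_plane 0.27 274 211 [ 0.478 -0.03   0.06 ]
```

View pics/scene0.png

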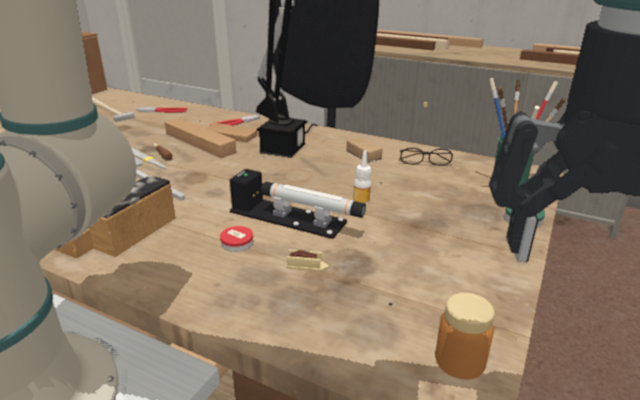

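```bash
python3 - <<'E'
import cv2
i=cv2.imread("pics/top0.png")[120:300,200:440]
cv2.imwrite("pics/top0c.png",cv2.resize(i,None,fx=3.3,fy=3.3,interpolation=cv2.INTER_CUBIC))
E
```

```text
(no output)
```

View pics/top0c.png

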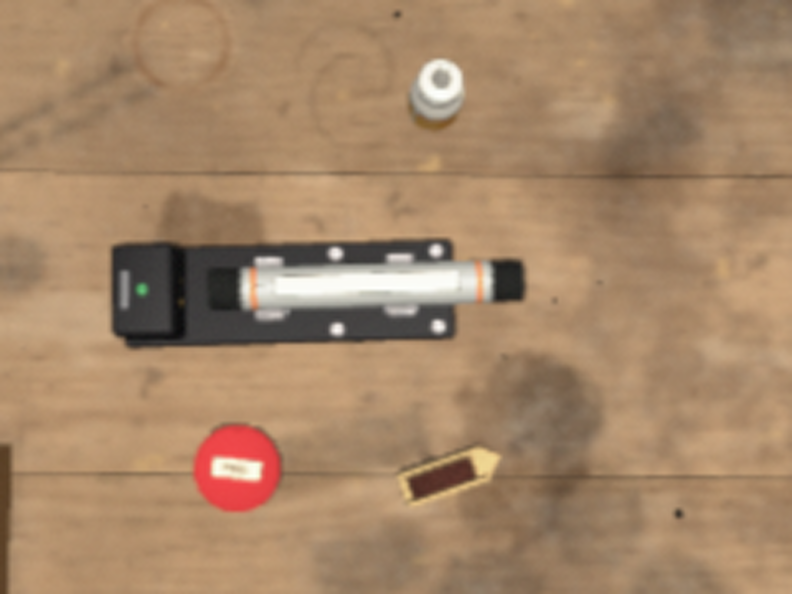

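The top view shows the lamp lying along about world y, with its nose towards the block at left (crop 180,280) and its tail at crop (525,280). The bottle is about 110 mm behind it; the tin and plane are in front. Next I fit poses from the depth images.

```bash
python3 - <<'E'
from h import *
for n in ["top","scene"]:
    C=np.load(n+"_c.npy").reshape(-1,3)
    box=(C[:,0]>.42)&(C[:,0]<.55)&(C[:,1]>-.24)&(C[:,1]<.09)
    P=C[box]
    pl=P[(P[:,2]>.005)&(P[:,2]<.011)]
    print(n,"bench z",np.median(C[(C[:,0]>.3)&(C[:,0]<.65)&(abs(C[:,2])<.01)][:,2]))
    print(" plate",len(pl),np.median(pl[:,2]),cv2.minAreaRect((pl[:,:2]*1000).astype(np.float32)))
    bt=P[(P[:,2]>.064)&(P[:,2]<.072)&(P[:,1]>-.03)]
    print(" blocktop",len(bt),np.median(bt[:,2]) if len(bt) else 0,cv2.minAreaRect((bt[:,:2]*1000).astype(np.float32)), bt.mean(0), bt.min(0),bt.max(0))
    l=P[(P[:,2]>.052)&(P[:,2]<.068)&(P[:,1]<-.016)]
    print(" lamp",len(l),l.min(0),l.max(0),np.percentile(l[:,2],[50,98]),cv2.minAreaRect((l[:,:2]*1000).astype(np.float32)))
    for a in np.arange(-.2,0.07,.02):
        s=P[(P[:,1]>a)&(P[:,1]<a+.02)&(P[:,2]>.045)]
        if len(s): print("  ",a.round(2),len(s),s[:,0].min().round(4),s[:,0].max().round(4),s[:,0].mean().round(4),np.percentile(s[:,2],95).round(4))
E
```

```text
top bench z -0.00011365238281535461
 plate 1315 0.007685718727437063 ((487.54608154296875, -90.1217041015625), (266.8743896484375, 103.98313903808594), 82.02883911132812)
 blocktop 543 0.06730501986826254 ((485.39569091796875, 9.421791076660156), (55.277366638183594, 76.4887924194336), 0.9521321058273315) [0.48422803 0.02864493 0.06743395] [ 0.45734991 -0.02882474  0.06403098] [0.51291215 0.04792677 0.07155247]
 lamp 1156 [ 0.47436224 -0.19853076  0.05203109] [ 0.50350341 -0.01613867  0.06674041] [0.06071062 0.06527912] ((489.9296569824219, -107.2610855102539), (25.83176612854004, 182.0948944091797), 2.1923282146453857)
   -0.2 119 0.4814 0.5064 0.4927 0.0632
   -0.18 130 0.4795 0.5035 0.491 0.0642
   -0.16 130 0.4792 0.5035 0.4908 0.065
   -0.14 151 0.4716 0.508 0.491 0.0646
   -0.12 137 0.4717 0.508 0.4889 0.0644
   -0.1 130 0.4768 0.501 0.4884 0.0647
   -0.08 138 0.4764 0.5009 0.488 0.0651
   -0.06 160 0.4691 0.5055 0.4871 0.0647
   -0.04 141 0.469 0.5052 0.4859 0.0638
   -0.02 72 0.4744 0.4985 0.4861 0.0634
   -0.0 181 0.4576 0.513 0.4831 0.0698
   0.02 294 0.4575 0.513 0.485 0.0
[... 489 characters left out ...]
85  0.0520057 ] [ 0.50241302 -0.01606175  0.06526068] [0.05976708 0.06428633] ((485.43914794921875, -106.38760375976562), (25.625293731689453, 181.01925659179688), 2.6767263412475586)
   -0.2 175 0.4781 0.5026 0.4861 0.0628
   -0.18 159 0.4756 0.4976 0.4833 0.063
   -0.16 169 0.4758 0.4958 0.4829 0.0638
   -0.14 175 0.4692 0.4969 0.4816 0.0638
   -0.12 161 0.469 0.4946 0.4809 0.064
   -0.1 153 0.4736 0.4938 0.4806 0.064
   -0.08 145 0.4733 0.4939 0.48 0.064
   -0.06 156 0.4677 0.4952 0.4783 0.0637
   -0.04 140 0.4674 0.4947 0.478 0.0631
   -0.02 87 0.471 0.4929 0.4781 0.0634
   -0.0 283 0.4546 0.5115 0.4792 0.0689
   0.02 245 0.4541 0.5088 0.4709 0.0693
   0.04 102 0.454 0.5093 0.4718 0.0693
```

Emit:
jog_arm(increments=[60, 45, 0, 0, 0, -0.15, 1, 120, 95, 0, 0, 0, -0.308, 1, 180, 145, 0, 0, 0, -0.308, 1, 240, 195, -20, 0, 0, -0.308, 1, 290, 230, -50, 0, 0, -0.308, 1])

```text
time: 1.52
tool_pos: [0.4195, -0.3008, 0.2136]
ee_rot: [0.001, 1.0, 0.018, 0.001]
wrist_force: [0.2, -1.6, -0.8]
gripper_width: 0.0001
```

Emit:
jog_arm(increments=[40, 30, -40, 0, 0, 0, 1, 74, 47, -90, 0, 0, 0, 1, 74, 47, -110, 0, 0, 0, 1, 74, 47, -110, 0, 0, 0, 1, 74, 47, -110, 0, 0, 0, 1])

```text
time: 2.15
tool_pos: [0.4939, -0.2545, 0.1052]
ee_rot: [0.002, 1.0, 0.018, 0.002]
wrist_force: [-0.3, -0.3, 0.2]
gripper_width: -0.0002
```

```bash
python3 - <<'E'
from h import *
s=ctrl.get_state();print(s["tool_pos"],s["joint_vel"].round(3),s["wrist_force"],rot(s["ee_rot"]).round(3))
p=ctrl.capture("wrist");cv2.imwrite("pics/w1.png",p["frame"][:,:,::-1])
p=ctrl.capture("scene");cv2.imwrite("pics/s1.png",cv2.resize(p["frame"][100:300,180:480,::-1],None,fx=2.6,fy=2.6))
E
```

```text
[ 0.49391489 -0.25447627  0.10521971] [-0.005 -0.014 -0.009 -0.    -0.004  0.   ] [-0.28039619 -0.30251501  0.24147879] [[ 0.999  0.036  0.004]
 [ 0.036 -0.999 -0.003]
 [ 0.004  0.003 -1.   ]]
```

View pics/w1.png

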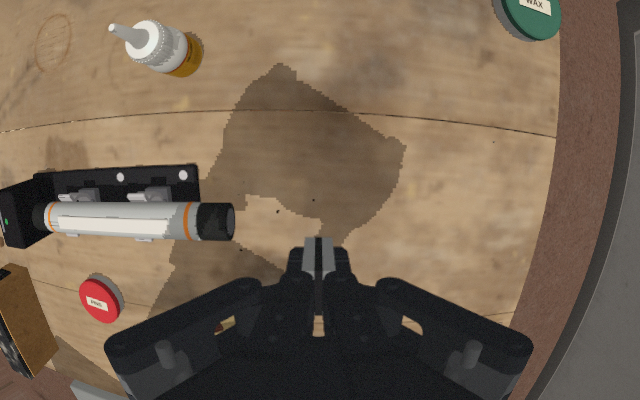

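View pics/s1.png

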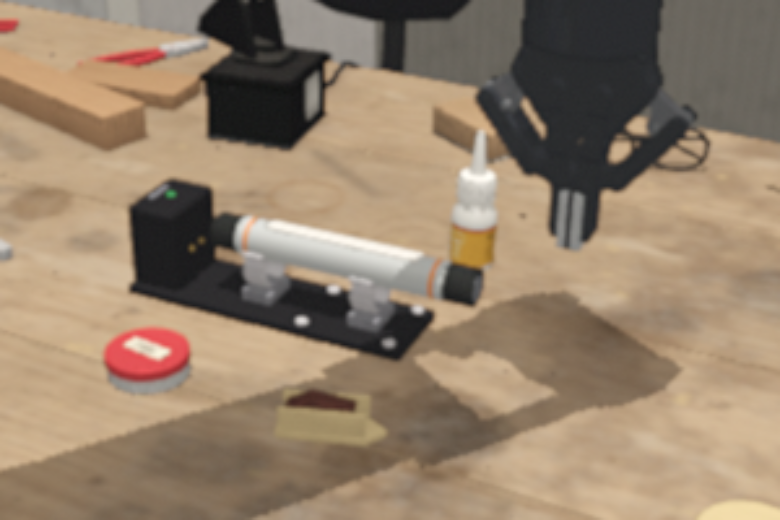

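The closed fingers hang behind the tail (scene crop 570,245; tail at 480,285) with a clear way down. I descend and come up to the tail.

Emit:
jog_arm(increments=[-1, 5, -30, 0, 0, 0, 1, -1, 5, -51, 0, 0, 0, 1, -1, 15, -51, 0, 0, 0, 1, -1, 30, -51, 0, 0, 0, 1, -1, 30, -51, 0, 0, 0, 1])

```text
time: 2.88
tool_pos: [0.4938, -0.2238, 0.0561]
ee_rot: [0.002, 1.0, 0.019, 0.003]
wrist_force: [0.3, 0.8, -0.1]
gripper_width: -0.0003
```

Emit:
jog_arm(increments=[0, 4, 0, 0, 0, 0, 1, 0, 8, 0, 0, 0, 0, 1, 0, 12, 0, 0, 0, 0, 1, 0, 16, 0, 0, 0, 0, 1, 0, 18, 0, 0, 0, 0, 1])

```text
time: 3.5
tool_pos: [0.4937, -0.2058, 0.0561]
ee_rot: [0.003, 1.0, 0.019, 0.003]
wrist_force: [-0.3, -1.9, -0.8]
gripper_width: 0.0004
```

```bash
python3 - <<'E'
from h import *
s=ctrl.get_state();print(s["tool_pos"],s["wrist_force"])
p=ctrl.capture("scene");cv2.imwrite("pics/s2.png",cv2.resize(p["frame"][100:300,180:480,::-1],None,fx=2.6,fy=2.6))
E
```

```text
[ 0.49374167 -0.20575233  0.05614883] [-0.28866614 -1.86992485 -0.81038212]
```

View pics/s2.png

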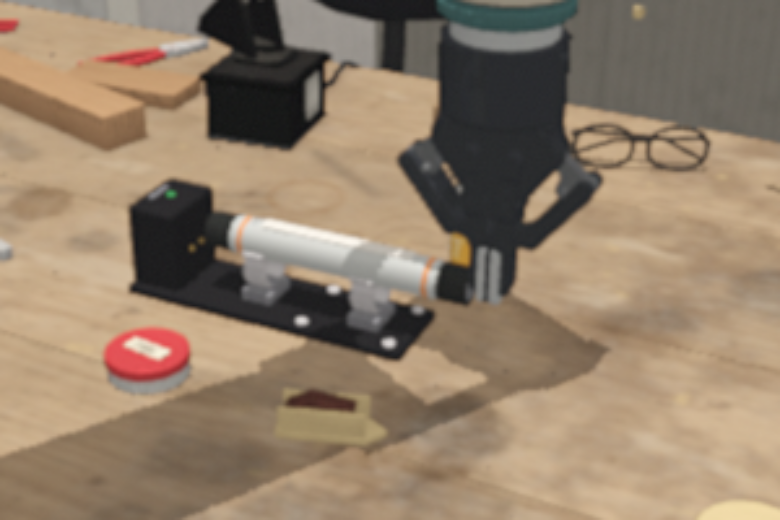

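The lamp is being pushed: the tail cap is against the fingers at crop (470,285), and the nose is closer to the block. I continue gently.

Emit:
jog_arm(increments=[0, 2, 0, 0, 0, 0, 1, 0, 4, 0, 0, 0, 0, 1, 0, 6, 0, 0, 0, 0, 1, -1, 8, 0, 0, 0, 0, 1, -1, 8, 0, 0, 0, 0, 1])

```text
time: 4.18
tool_pos: [0.4928, -0.1973, 0.0562]
ee_rot: [0.002, 1.0, 0.019, 0.004]
wrist_force: [0.3, 0.3, 0.4]
gripper_width: -0.0003
```

Emit:
jog_arm(increments=[0, 1, 0, 0, 0, 0, 1, 0, 2, 0, 0, 0, 0, 1, 0, 3, 0, 0, 0, 0, 1, 0, 3, 0, 0, 0, 0, 1])

```text
time: 4.68
tool_pos: [0.4927, -0.1942, 0.0561]
ee_rot: [0.002, 1.0, 0.019, 0.003]
wrist_force: [-0.3, -1.8, 0.3]
gripper_width: -0.0002
```

```bash
python3 - <<'E'
from h import *
s=ctrl.get_state();print(s["tool_pos"],s["wrist_force"])
p=ctrl.capture("scene");cv2.imwrite("pics/s3.png",cv2.resize(p["frame"][150:250,220:400,::-1],None,fx=4.4,fy=4.4,interpolation=cv2.INTER_CUBIC))
E
```

```text
[ 0.49273936 -0.19419342  0.05612565] [-0.27832729 -1.76491475  0.34965919]
```

View pics/s3.png

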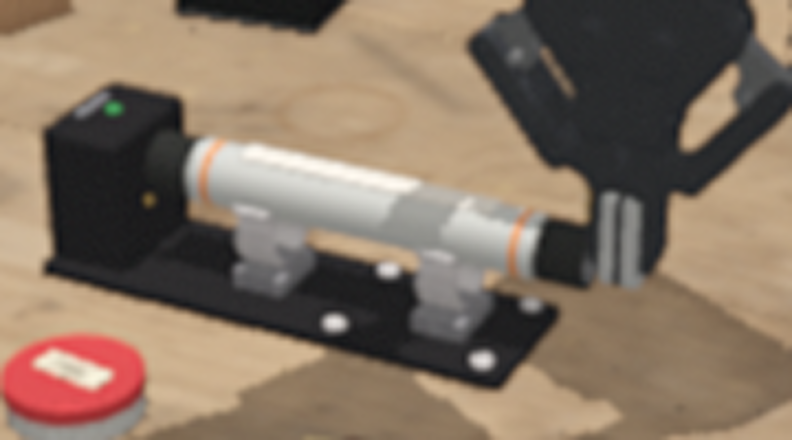

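Emit:
jog_arm(increments=[0, 1, 0, 0, 0, 0, 1, 0, 2, 0, 0, 0, 0, 1, 0, 2, 0, 0, 0, 0, 1])

```text
time: 5.1
tool_pos: [0.4927, -0.1921, 0.0561]
ee_rot: [0.002, 1.0, 0.019, 0.003]
wrist_force: [-0.4, -1.2, 0.4]
gripper_width: 0.0001
```

Emit:
jog_arm(increments=[0, 1, 0, 0, 0, 0, 1, 0, 2, 0, 0, 0, 0, 1, 0, 2, 0, 0, 0, 0, 1])

```text
time: 5.48
tool_pos: [0.4928, -0.191, 0.0563]
ee_rot: [0.003, 1.0, 0.019, 0.004]
wrist_force: [-0.8, -6.8, -1.1]
gripper_width: 0.0
```

Emit:
jog_arm(increments=[0, 1, 0, 0, 0, 0, 1, 0, 1, 0, 0, 0, 0, 1])

```text
time: 5.72
tool_pos: [0.4928, -0.191, 0.0565]
ee_rot: [0.004, 1.0, 0.019, 0.004]
wrist_force: [-0.4, -7.2, -0.2]
gripper_width: 0.0
```

```bash
python3 - <<'E'
from h import *
s=ctrl.get_state();print(s["tool_pos"],s["wrist_force"])
p=ctrl.capture("scene");cv2.imwrite("pics/s4.png",cv2.resize(p["frame"][150:250,220:400,::-1],None,fx=4.4,fy=4.4,interpolation=cv2.INTER_CUBIC))
E
```

```text
[ 0.49282376 -0.1909993   0.05652894] [-0.36676454 -7.23197104 -0.15883828]
```

View pics/s4.png

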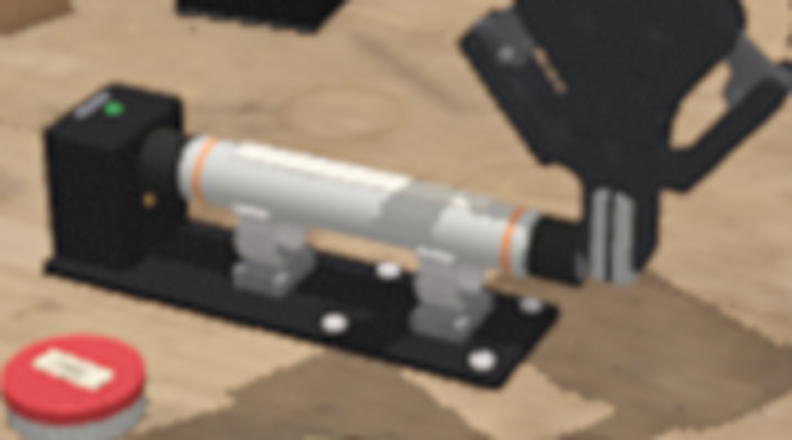

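The force stalled at about 7 N and the nose is at the block face (crop 160,160). I back off, lift, and go above the middle between the clips.

Emit:
jog_arm(increments=[0, -12, 0, 0, 0, 0, 1, 0, -15, 20, 0, 0, 0, 1, 0, -15, 55, 0, 0, 0, 1, -3, 50, 55, 0, 0, 0, 1, -5, 106, 55, 0, 0, 0, 1])

```text
time: 6.4
tool_pos: [0.4878, -0.0841, 0.1119]
ee_rot: [0.004, 1.0, 0.018, 0.004]
wrist_force: [0.3, -0.1, 0.0]
gripper_width: -0.0003
```

```bash
python3 - <<'E'
from h import *
s=ctrl.get_state();print(s["tool_pos"],s["wrist_force"])
for n in ["top","scene"]:
    p=ctrl.capture(n);f=p["frame"]
    f=f[150:270,200:400] if n=="top" else f[130:250,200:400]
    cv2.imwrite(f"pics/{n}5.png",cv2.resize(f[:,:,::-1],None,fx=4,fy=4,interpolation=cv2.INTER_CUBIC))
    C=cloud(p).reshape(-1,3)
    for a in np.arange(-.19,0.01,.01):
        m=(C[:,1]>a)&(C[:,1]<a+.01)&(C[:,2]>.045)&(C[:,2]<.07)&(C[:,0]>.44)&(C[:,0]<.54)
        q=C[m]
        if len(q)>3: print(n,a.round(2),q[:,0].min().round(4),q[:,0].max().round(4),np.percentile(q[:,2],95).round(4))
E
```

```text
[ 0.48776224 -0.08411917  0.11194316] [ 0.27601007 -0.06620657  0.00869601]
top -0.18 0.48 0.4907 0.0617
top -0.13 0.4738 0.4847 0.0604
top 0.0 0.4741 0.4761 0.0567
scene -0.18 0.4778 0.5011 0.0624
scene -0.17 0.4772 0.4981 0.0631
scene -0.16 0.477 0.4981 0.0632
scene -0.15 0.4764 0.4961 0.0629
scene -0.14 0.4714 0.495 0.0636
scene -0.13 0.4703 0.4979 0.0642
scene -0.12 0.4709 0.4937 0.0638
scene -0.11 0.475 0.494 0.064
scene -0.1 0.4742 0.4949 0.064
scene -0.09 0.4736 0.4933 0.0642
scene -0.08 0.4744 0.494 0.064
scene -0.07 0.473 0.4921 0.0644
scene -0.06 0.4685 0.4912 0.0643
scene -0.05 0.4667 0.4918 0.0643
scene -0.04 0.4661 0.4915 0.0643
scene -0.03 0.4718 0.4913 0.0633
scene -0.02 0.4711 0.4921 0.0631
scene -0.01 0.4709 0.493 0.0632
scene 0.0 0.4707 0.4923 0.0631
```

View pics/scene5.png

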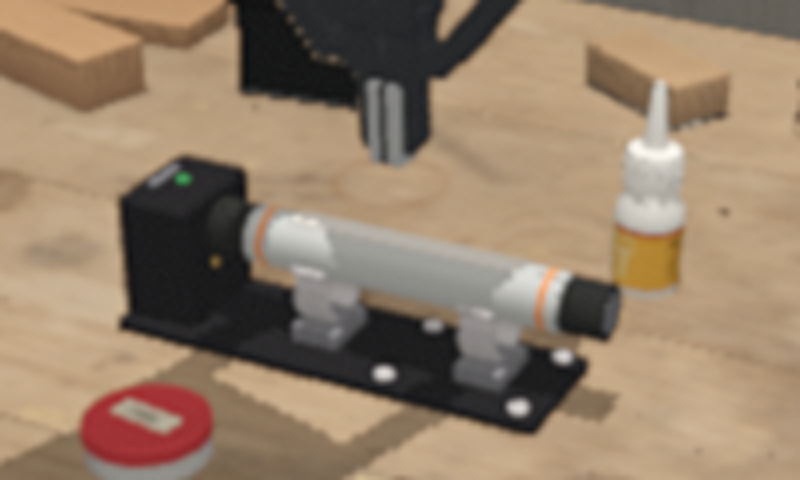

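View pics/top5.png

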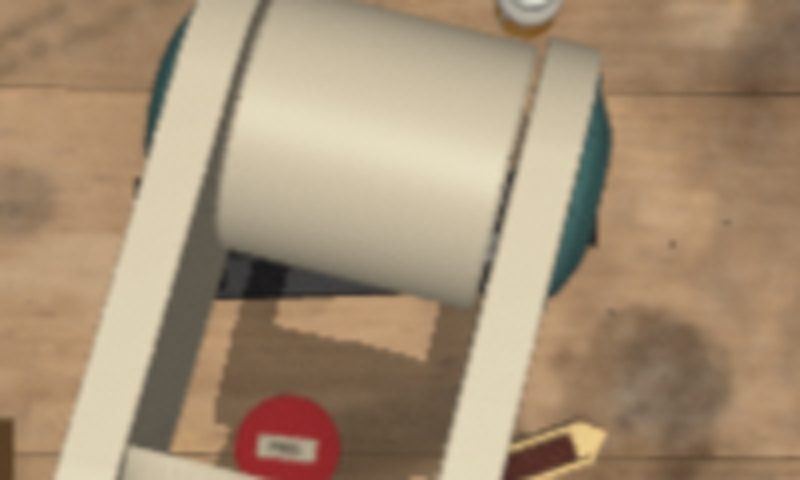

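The nose is at the block and the fingers are above the lamp's middle (scene crop 390,155). Now I press down.

Emit:
jog_arm(increments=[0, -1, -20, 0, 0, 0, 1, 0, -1, -34, 0, 0, 0, 1, 0, -1, -38, 0, 0, 0, 1, 0, -1, -40, 0, 0, 0, 1, 0, -1, -42, 0, 0, 0, 1])

```text
time: 7.12
tool_pos: [0.4884, -0.0826, 0.0711]
ee_rot: [0.003, 1.0, 0.021, 0.005]
wrist_force: [-2.1, 0.1, 9.5]
gripper_width: 0.0002
```

Emit:
jog_arm(increments=[0, 0, -2, 0, 0, 0, 1, 0, 0, -4, 0, 0, 0, 1, 0, 0, -6, 0, 0, 0, 1, 0, 0, -6, 0, 0, 0, 1])

```text
time: 7.62
tool_pos: [0.4893, -0.0837, 0.0667]
ee_rot: [0.004, 1.0, 0.02, 0.006]
wrist_force: [-2.4, -0.3, 7.5]
gripper_width: -0.0004
```

```bash
python3 - <<'E'
from h import *
s=ctrl.get_state();print(s["tool_pos"],s["wrist_force"],s["wrist_torque"])
p=ctrl.capture("scene");cv2.imwrite("pics/s6.png",cv2.resize(p["frame"][130:250,200:400,::-1],None,fx=4,fy=4,interpolation=cv2.INTER_CUBIC))
C=cloud(p).reshape(-1,3)
for a in np.arange(-.19,0.01,.02):
    q=C[(C[:,1]>a)&(C[:,1]<a+.01)&(C[:,2]>.02)&(C[:,2]<.07)&(C[:,0]>.44)&(C[:,0]<.54)]
    if len(q)>3: print(a.round(2),q[:,0].min().round(4),np.percentile(q[:,2],95).round(4))
E
```

```text
[ 0.48930715 -0.08372113  0.06671118] [-2.42753123 -0.26026217  7.46490957] [-0.02279216  0.24868275 -0.00770629]
-0.17 0.4773 0.0528
-0.15 0.4776 0.0535
-0.13 0.4691 0.0553
-0.11 0.4767 0.0563
-0.09 0.4759 0.068
-0.07 0.4747 0.0577
-0.05 0.4662 0.0584
-0.03 0.4739 0.0586
-0.01 0.4729 0.0593
```

View pics/s6.png

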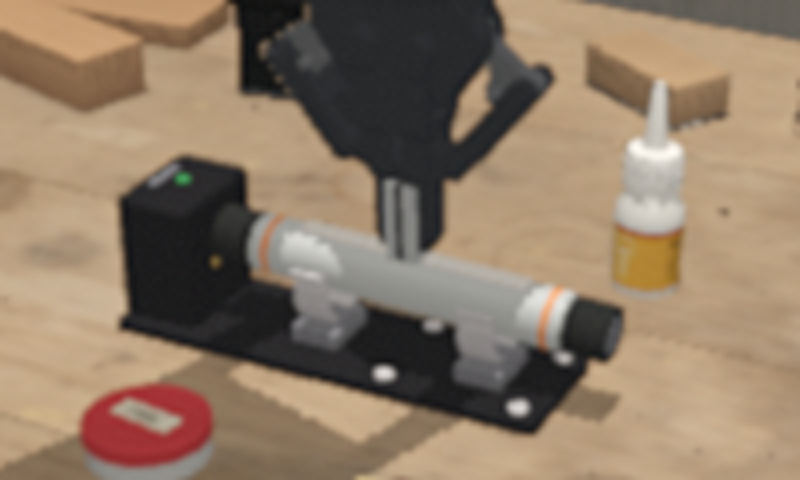

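The tail end has gone lower than the nose (top 53 mm against 59 mm), so I shift the press point towards the nose and slightly to -x.

Emit:
jog_arm(increments=[-1, 0, 8, 0, 0, 0, 1, -3, 8, 12, 0, 0, 0, 1, -3, 16, 12, 0, 0, 0, 1, -3, 16, 6, 0, 0, 0, 1, -3, 16, 2, 0, 0, 0, 1])

```text
time: 8.3
tool_pos: [0.4859, -0.0675, 0.0678]
ee_rot: [0.004, 1.0, 0.02, 0.005]
wrist_force: [0.6, -0.1, 0.3]
gripper_width: 0.0002
```

Emit:
jog_arm(increments=[0, 0, -2, 0, 0, 0, 1, 0, 0, -4, 0, 0, 0, 1, 0, 0, -6, 0, 0, 0, 1, 0, 0, -8, 0, 0, 0, 1])

```text
time: 8.8
tool_pos: [0.4857, -0.0676, 0.0592]
ee_rot: [0.004, 1.0, 0.02, 0.005]
wrist_force: [0.6, -0.5, 1.4]
gripper_width: -0.0
```

```bash
cat > look.py <<'E'
from h import *
import sys
s=ctrl.get_state();print(s["tool_pos"],s["wrist_force"],s["wrist_torque"])
p=ctrl.capture("scene");cv2.imwrite(f"pics/{sys.argv[1]}.png",cv2.resize(p["frame"][130:250,200:400,::-1],None,fx=4,fy=4,interpolation=cv2.INTER_CUBIC))
C=cloud(p).reshape(-1,3)
for a in np.arange(-.19,0.01,.02):
    q=C[(C[:,1]>a)&(C[:,1]<a+.01)&(C[:,2]>.02)&(C[:,2]<.07)&(C[:,0]>.44)&(C[:,0]<.54)]
    if len(q)>3: print(a.round(2),q[:,0].min().round(4),np.percentile(q[:,2],95).round(4))
E
python3 look.py s7
```

```text
[ 0.48565648 -0.06762932  0.05923864] [ 0.61818241 -0.47027316  1.40886716] [-0.0076231  -0.02473008 -0.03244405]
-0.17 0.4764 0.0571
-0.15 0.4769 0.0552
-0.13 0.468 0.054
-0.11 0.4746 0.0526
-0.09 0.4739 0.0673
-0.07 0.4734 0.0671
-0.05 0.4669 0.0469
-0.03 0.4716 0.0449
-0.01 0.4703 0.0424
```

View pics/s7.png

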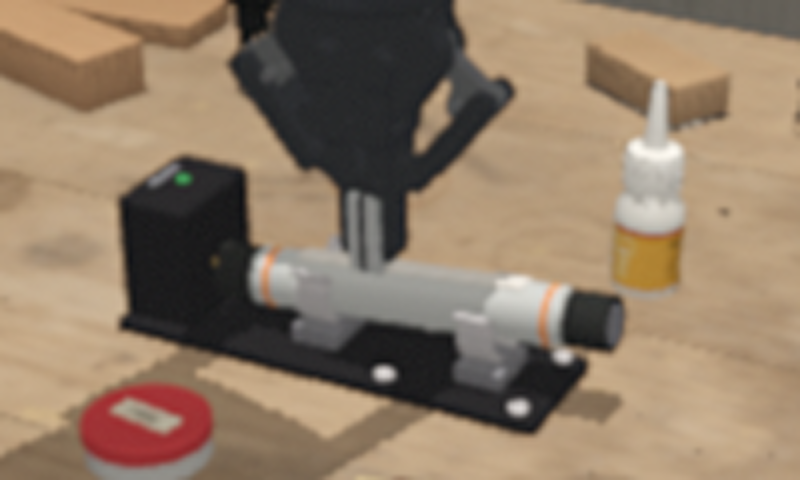

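The nose clip has snapped in (top about 43 mm there); the tail is still up at 57 mm. I press next to the tail clip.

Emit:
jog_arm(increments=[0, 0, 10, 0, 0, 0, 1, 1, -16, 14, 0, 0, 0, 1, 1, -33, 12, 0, 0, 0, 1, 1, -33, 6, 0, 0, 0, 1, 1, -33, 3, 0, 0, 0, 1])

```text
time: 9.48
tool_pos: [0.4863, -0.101, 0.0614]
ee_rot: [0.004, 1.0, 0.02, 0.004]
wrist_force: [-0.3, -2.5, 2.7]
gripper_width: 0.0002
```

Emit:
jog_arm(increments=[0, 0, -2, 0, 0, 0, 1, 0, 0, -4, 0, 0, 0, 1, 0, 0, -6, 0, 0, 0, 1, 0, 0, -8, 0, 0, 0, 1])

```text
time: 9.98
tool_pos: [0.4868, -0.1008, 0.0556]
ee_rot: [0.004, 1.0, 0.02, 0.005]
wrist_force: [-11.4, 3.9, 26.9]
gripper_width: -0.0
```

```bash
python3 look.py s8
```

```text
[ 0.48683028 -0.10075066  0.05564108] [-11.43727089   3.86263933  26.90287423] [0.64001424 1.88460888 0.03091992]
-0.17 0.4772 0.045
-0.15 0.4764 0.0454
-0.13 0.4703 0.047
-0.11 0.4741 0.0672
-0.09 0.4735 0.066
-0.07 0.4735 0.0461
-0.05 0.4676 0.0468
-0.03 0.4719 0.0458
-0.01 0.4711 0.0454
```

View pics/s8.png

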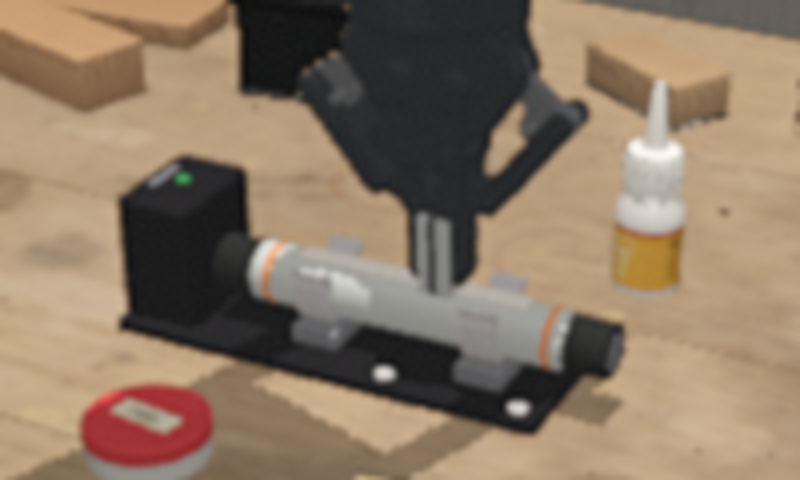

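Both clips now hold the lamp level (top about 45 mm). I retract towards the tail side and check the nose gap.

Emit:
jog_arm(increments=[0, 0, 15, 0, 0, 0, 1, 0, 0, 50, 0, 0, 0, 1, 2, -50, 60, 0, 0, 0, 1, 3, -110, 60, 0, 0, 0, 1, 5, -160, 60, 0, 0, 0, 1])

```text
time: 10.65
tool_pos: [0.4919, -0.2626, 0.1165]
ee_rot: [0.004, 1.0, 0.02, 0.005]
wrist_force: [0.3, 0.4, 0.5]
gripper_width: -0.0002
```

```bash
python3 look.py s9; python3 - <<'E'
from h import *
p=ctrl.capture("top");f=p["frame"]
cv2.imwrite("pics/top9.png",cv2.resize(f[165:255,220:370][:,:,::-1],None,fx=5.3,fy=5.3,interpolation=cv2.INTER_CUBIC))
C=cloud(p)
for l in ["lamp_center"]:
  r=ctrl.regions_of(l,p)[0];m=r["mask"]
  P=C[m];P=P[(P[:,2]>.03)&(P[:,2]<.06)]
  print(r["conf"],cv2.minAreaRect((P[:,:2]*1000).astype(np.float32)),P.min(0),P.max(0))
C=C.reshape(-1,3)
for a in np.arange(-.20,0.03,.01):
    q=C[(C[:,1]>a)&(C[:,1]<a+.01)&(C[:,2]>.025)&(C[:,2]<.075)&(C[:,0]>.44)&(C[:,0]<.54)]
    if len(q)>3: print(a.round(2),len(q),q[:,0].min().round(4),q[:,0].max().round(4),q[:,1].min().round(4),np.percentile(q[:,2],[5,95]).round(4))
E
```

```text
[ 0.49190362 -0.26259759  0.11653251] [0.34896321 0.38479275 0.4821618 ] [-0.0254799  -0.05123051  0.01585288]
-0.19 0.4808 0.0416
-0.17 0.4779 0.0451
-0.15 0.4758 0.0458
-0.13 0.4705 0.0472
-0.11 0.4743 0.0461
-0.09 0.4742 0.0465
-0.07 0.4736 0.0467
-0.05 0.4658 0.0471
-0.03 0.4719 0.0457
-0.01 0.4701 0.0456
0.57 ((488.58038330078125, -87.37977600097656), (25.230745315551758, 186.1589813232422), 2.028257369995117) [ 0.47348    -0.18015344  0.03016502] [0.50321174 0.00565484 0.04988743]
-0.19 5 0.4808 0.5027 -0.1805 [0.0377 0.0422]
-0.18 57 0.4807 0.503 -0.18 [0.0384 0.0455]
-0.17 58 0.4806 0.5032 -0.1699 [0.0364 0.0464]
-0.16 63 0.4787 0.5031 -0.16 [0.035  0.0466]
-0.15 64 0.4786 0.503 -0.1499 [0.0342 0.046 ]
-0.14 69 0.4736 0.5081 -0.1399 [0.0369 0.0474]
-0.13 93 0.4717 0.5079 -0.1297 [0.0403 0.0481]
-0.12 75 0.4716 0.5079 -0.1197 [0.0367 0.0475]
-0.11 61 0.4782 0.503 -0.1096 [0.0371 0.0475]
-0.1 61 0.4766 0.5006 -0.0995 [0.0374 0.0477]
-0.09 65 0.4763 0.5006 -0.0895 [0.0342 0.0468]
-0.08 65 0.4761 0.5004 -0.0795 [0.0358 0.0468]
-0.07 65 0.4759 0.5003 -0.0694 [0.0363 0.0467]
-0.06 73 0.4691 0.5052 -0.0594 [0.0355 0.0474]
-0.05 95 0.4689 0.5054 -0.0495 [0.0405 0.0474]
-0.04 74 0.4691 0.5054 -0.0396 [0.0389 0.0473]
-0.03 62 0.4736 0.498 -0.0292 [0.0369 0.046 ]
-0.02 64 0.4737 0.4979 -0.0196 [0.0341 0.0465]
-0.01 64 0.4735 0.498 -0.0093 [0.0341 0.0464]
0.0 58 0.4613 0.4982 0.0002 [0.0346 0.0498]
0.01 211 0.4574 0.5131 0.01 [0.0311 0.0695]
0.02 155 0.457 0.5131 0.02 [0.0635 0.0703]
```

View pics/s9.png

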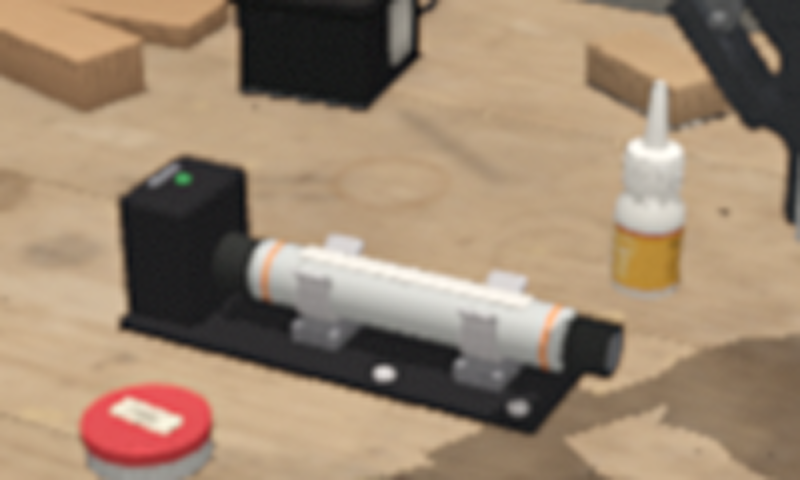

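View pics/top9.png

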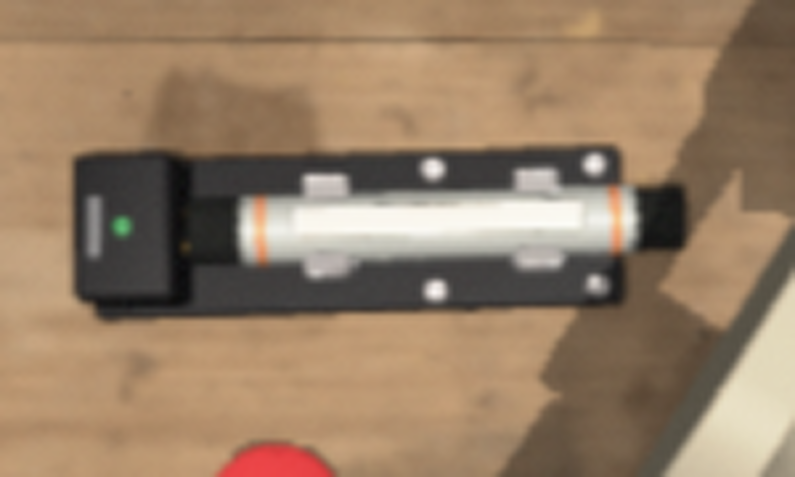

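The lamp is snapped in and level, tail near y = -0.181. I re-push the tail gently to confirm the nose is at the block.

Emit:
jog_arm(increments=[0, 10, -30, 0, 0, 0, 1, 0, 20, -70, 0, 0, 0, 1, 0, 45, -76, 0, 0, 0, 1, 0, 62, -76, 0, 0, 0, 1, 0, 66, -76, 0, 0, 0, 1])

```text
time: 11.42
tool_pos: [0.4922, -0.1953, 0.0408]
ee_rot: [0.004, 1.0, 0.02, 0.006]
wrist_force: [-0.3, -0.2, 0.8]
gripper_width: -0.0007
```

Emit:
jog_arm(increments=[0, 2, 0, 0, 0, 0, 1, 0, 3, 0, 0, 0, 0, 1, 0, 4, 0, 0, 0, 0, 1, 0, 5, 0, 0, 0, 0, 1])

```text
time: 11.92
tool_pos: [0.4927, -0.1926, 0.0419]
ee_rot: [0.006, 1.0, 0.019, 0.007]
wrist_force: [0.4, -8.8, 0.8]
gripper_width: 0.0001
```

Emit:
jog_arm(increments=[0, 1, 0, 0, 0, 0, 1, 0, 2, 0, 0, 0, 0, 1, 0, 2, 0, 0, 0, 0, 1])

```text
time: 12.3
tool_pos: [0.4928, -0.1922, 0.0423]
ee_rot: [0.008, 1.0, 0.019, 0.007]
wrist_force: [0.1, -8.4, -0.3]
gripper_width: 0.0001
```

Emit:
jog_arm(increments=[0, 2, 0, 0, 0, 0, 1, 0, 4, 0, 0, 0, 0, 1, 0, 5, 0, 0, 0, 0, 1, 0, 5, 0, 0, 0, 0, 1])

```text
time: 12.8
tool_pos: [0.4928, -0.1905, 0.0427]
ee_rot: [0.011, 1.0, 0.018, 0.007]
wrist_force: [0.7, -16.1, -3.5]
gripper_width: 0.0
```

Emit:
jog_arm(increments=[0, -10, 0, 0, 0, 0, 1, 0, -25, 5, 0, 0, 0, 1, 0, -60, 50, 0, 0, 0, 1, 0, -100, 90, 0, 0, 0, 1, 0, -110, 100, 0, 0, 0, 1])

```text
time: 13.42
tool_pos: [0.4936, -0.3035, 0.1464]
ee_rot: [0.012, 1.0, 0.017, 0.01]
wrist_force: [0.0, 1.4, -0.2]
gripper_width: 0.0001
```

```bash
python3 look.py s10; python3 - <<'E'
from h import *
p=ctrl.capture("top");C=cloud(p)
r=ctrl.regions_of("lamp_center",p)[0];P=C[r["mask"]];P=P[(P[:,2]>.03)&(P[:,2]<.06)]
print(cv2.minAreaRect((P[:,:2]*1000).astype(np.float32)),P.min(0),P.max(0))
for l in ["red_tin","glue_bottle","thumb_plane"]:
    r=ctrl.spot_in(l,p)
    if r: c,w=[int(round(t)) for t in r[0]["position"]];print(l,c,w,C[w,c])
C=C.reshape(-1,3)
q=C[(C[:,2]>.064)&(C[:,2]<.073)&(C[:,0]>.45)&(C[:,0]<.52)&(C[:,1]>-.02)&(C[:,1]<.07)]
print(q.min(0),q.max(0))
E
```

```text
[ 0.4935986  -0.30349694  0.1464278 ] [ 0.01830314  1.4064652  -0.24293604] [0.01299099 0.04554054 0.02894717]
-0.17 0.4774 0.0459
-0.15 0.477 0.046
-0.13 0.4697 0.047
-0.11 0.4739 0.0464
-0.09 0.4734 0.0466
-0.07 0.4724 0.047
-0.05 0.468 0.0468
-0.03 0.4711 0.0461
-0.01 0.4702 0.0452
((489.10894775390625, -84.23047637939453), (25.783863067626953, 188.00538635253906), 2.2106430530548096) [ 0.47348154 -0.17832675  0.03074491] [0.5030843  0.00972158 0.05108791]
red_tin 270 260 [ 0.3803898  -0.02020827  0.01726394]
glue_bottle 331 143 [ 0.61132386 -0.14170982  0.07653822]
thumb_plane 336 264 [ 0.37331813 -0.15542079  0.0199317 ]
[0.45742667 0.00978375 0.0640357 ] [0.51291053 0.04831193 0.07187028]
```

View pics/s10.png

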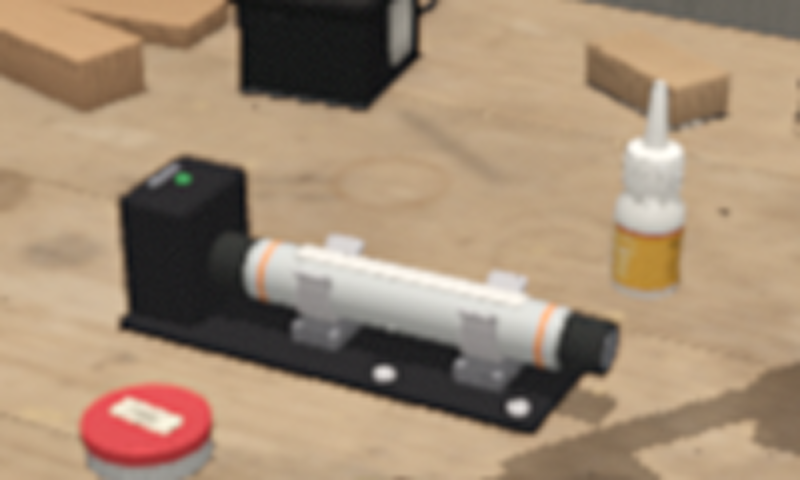

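```bash
python3 -c "
from bench import ctrl
ctrl.job_done()"
```

```text
the job is handed in; nothing more can be done
```

The lamp is snapped into both clips with its nose against the charging block, and the job was handed in about 13.5 s into the 38 s allowed. The hand-in gave no verdict.

- **Pushing:** I pushed the tail with the closed fingers until the lamp stalled against the block at about 7 N. After snapping the lamp in, I re-pushed the tail with up to 16 N. That closed about 2 mm that the lamp had slipped back.
- **Pressing:** The first press in the middle left the tail end about 6 mm lower than the nose end. I pressed nearer the nose until that clip snapped, then next to the tail clip until the other snapped and it sat on its rests. The last press read 27 N down and 11 N sideways at the wrist, well under the limits.
- **Final checks:** The lamp's top measures 45–47 mm along its whole length (45 mm is home). Its nose is at y = 0.0097 m against a block face at 0.0098 m. The axis lies along the clip line, and the arm is clear of everything.
- **Bystanders:** The bottle, tin and plane were not touched. Their detected positions moved by at most 6 mm, which I take to be detection noise.
- **Disagreement:** The top and scene cameras differ by about 2–3 mm on the lamp's sideways position. I took that as calibration and viewing-angle error.

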